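# Nest the six-sided pots on the carry board

## Robot

A 6-joint arm with a two-finger parallel gripper is mounted at the origin on the work surface. World frame = base frame: x ahead of the robot, y to its left, z up, the work surface at z = 0. Lengths are in m, angles in rad, forces in N, time in s.
With the tool pointing down it reaches from about 0.3 to 0.775 m from the base axis. Payload 14.6 kg.
Tool frame: the origin (TCP) lies at the very end of the fingers, on their centre line; the grasp point (between the pads) lies 19 mm behind it; z points along the fingers, y is the line along which they close (so a half turn about z gives the same grasp; the last joint's range is limited). The gripper opens to 94 mm and grips with 3 to 60 N. Pads are 16 mm wide; open, the fingers measure 119 mm over their backs; the gripper's body (75 mm by 177 mm) begins 78 mm behind the grasp point.
Start: joints at [-1.301, 0.3, 1.521, -0, 1.321, -0.067], TCP at [0.182, -0.519, 0.205] pointing down, gripper open.
Joint ranges: [-3.03, 3.03], [-0.79, 2.21], [0.23, 2.52], [-1.04, 4.18], [0, 3.07], [-2.55, 2.55]. Speed limits (rad/s): [2.22, 2.22, 2.57, 3.14, 3.14, 3.14].

## Interface

Orientations are given as [roll, pitch, yaw] about the fixed x, y, z axes, in that order (R = Rz(yaw) Ry(pitch) Rx(roll)).
In Python, from station import status, vision, order, silhouettes gives the robot as it stands. The module is installed in compiled form; this text tells all that it offers.
- The arm moves only by the shell command python3 -m pendant 'ROWS' [FORCE]. ROWS is JSON, one flat list of numbers, 7 for each row, row after row: the shift along the tool's x, y, z in units of 500 mm (1.0 is 500 mm), then the turn, a rotation vector about the tool's x, y, z in units of 90 degrees (1.0 is 90 degrees), then the opening, from -1 (shut) to 1 (fully open). A call has 1 to 12 rows; each row is the pose to reach, as a shift and turn from the pose commanded when the call began, along the tool's axes at that moment; what a row does not reach only later rows make up. A row lasts 1/10 s, in which the tool goes at most 50 mm and 8.59 degrees, less where a joint would pass 70% of its speed; a pose out of reach is approached as far as the arm can. A call with a number of a shift or a turn outside -1 to 1 is refused whole. A call with a gripper value outside its range is refused whole. The fingers move at their own pace and stop on an object; FORCE is the grip in N (left out, the last holds). Time passes only in rows, so rows that repeat a pose let the fingers close. It gives the time, the measured TCP pose, the force, the opening and the grip force at its end, in the units of the state.
- status.get_obs(): the state, without advancing time (a new reading comes with each control period).
- vision.camera(name): name is "side" or "top"; returns a dict with "pixels" (384x512x3 uint8, red, green, blue), "K" (3x3 intrinsics, pixels), "R" (3x3) and "t" (3): a world point X has camera coordinates R X + t. Camera axes: x right, y down, z forward; pixel columns grow to the right and rows downward; lengths in m; the calibration is good to about 2 mm. A picture is of the moment at which its call begins. There is no depth.
- order.hand_in(): hands the job in; it is judged then, once.
Trained networks look in a picture, given as the dict that the camera call returned (one of the last four; its "shot" number tells which), for a name from the list of things; names that differ only in an ending like _2 or _b are one class to them, and where a whole thing is asked for, a point or a joint stands for the part that bears it (a point fixed in the world has none). Each returns a list of dicts, best first, with "score" (0 to 1); they miss things now and then, are a little off and sometimes report something else, mostly with a low value. They report only what shows in the picture. A call takes as long as a camera call. They do not tell look-alikes from the thing itself.
- silhouettes(target, picture): "region" (384x512 bool, what is visible of it) and "extent" ([left, top, right, bottom] in pixels, round what is visible of it).
The state is a dict: "time_s": time; "qpos": joint angles; "joint_vel": joint speeds; "tau": joint torques, N m; "ee_pos": TCP position; "eef_rot": TCP orientation; "force": force on the tool from outside, world axes, zero at the start; "moment": the same for the moment, N m; "grip_width": finger opening in m; "grip_force": force on a finger pad.
Only numpy, scipy, OpenCV 4.12 (cv2) and the standard library are available. Lean on these libraries where they do the work, as an engineer would, in place of code of your own. Each camera call takes 0.05 s, during which the arm holds its last target. There are 200 camera calls.

## Task

Get the three sanded six-sided wooden pots ready to carry away as one stack: take the yellow sanding block out of the dark walnut pot and put it in the green tool tray, then nest the two paler pots into the walnut pot, in either order, flats to flats, each fully home, upright and centred in the one below. The stack stands on the plywood carry board. Lower the pots into place rather than dropping them, and do not shift the mallet, chisel, orbital sander or offcut lying about.

Things in the scene. Friction and masses are not known exactly. Their poses are not given: they have to be found in the camera images.
- pot_walnut: Dark brown walnut six-sided open wooden pot, loose, about 0.16 kg, bottom of the stack. Origin: centre of its underside; z: up its axis; x: through the middle of a flat (flats face 0, 60, 120.. degrees about z). All three pots have one shape: 100 mm tall; outside, across flats, 62 mm at the foot and 116 mm at the rim. It starts on the carry board, sanding block inside.
- pot_oak: Mid-brown oak six-sided open wooden pot, loose, about 0.16 kg, upright and empty on the bench. Origin: centre of its underside; z: up its axis; x: through the middle of a flat (flats face 0, 60, 120.. degrees about z). Shape as the walnut pot. A nested pot's foot rests on the floor panel of the pot below, so its origin is 32 mm above the other's, with 2 mm play each side.
- pot_maple: Pale maple six-sided open wooden pot, loose, about 0.16 kg, upright and empty on the bench. Origin: centre of its underside; z: up its axis; x: through the middle of a flat (flats face 0, 60, 120.. degrees about z). Shape as the walnut pot. A pot goes home only with its flats facing the other's flats (any of six ways round, to about 5 degrees).
- pot_walnut_rim (a point): Centre of the walnut pot's mouth, level with its rim, 100 mm above its origin. In every pot the six staves are straight, 6 mm thick and lean outwards by 15 degrees from foot to rim; the rim edge is level, each side 67 mm long outside. The floor panel's upper face is 68 mm below the rim (32 mm above the foot), 67 mm across flats inside.
- carry_board: Square plywood board, 180 x 180 x 12 mm, with dark end strips, fixed flat on the bench. Origin: centre of its underside; z up; its upper face is at z = 12 mm.
- tool_tray: Green open tray, 130 (x) x 190 (y) x 35 mm (z), fixed on the bench; walls and floor 8 mm thick, inside 114 x 174 mm. Origin: centre of its underside; z up.
- sanding_block: Yellow hand sanding block with a brown abrasive face, 30 (x) x 45 (y) x 105 mm (z, its length), about 0.11 kg, loose. It starts standing on end on the floor panel of the walnut pot, so its top stands 37 mm above that pot's rim. Origin: centre of its lower end; z along its length, up at the start; the abrasive is on its +x face.
- block_centre (a point): The middle of the sanding block, 52.5 mm up its length from its origin.
- mallet: Dead-blow mallet lying on the bench, leave it: black head 70 x 120 x 60 mm, wooden handle, 310 mm long over all. Origin: under the middle of the head; handle towards its -x.
- chisel: Chisel lying on the bench, leave it: red handle and steel blade, 260 mm long, 26 mm thick. Origin: underside, at the blade end of the handle; blade towards its +x.
- orbital_sander: Orange random orbital sander standing on its 125 mm disc pad, 152 mm tall, with a grey dust bag to its +x reaching 225 mm from the axis; leave it. Origin: centre of the pad's underside.
- offcut: Pale wooden offcut lying on the bench, 60 (x) x 170 (y) x 32 mm (z); leave it. Origin: centre of its underside.
Mind the look-alikes: they are no part of the job. What is shaped like the pot_oak but blue or red is not meant. Leave any turquoise look-alike of the pot_maple alone.

How it is judged:
By the outcome, as a careful person would: the job done as asked, in the order asked, and still so for the second after the job is handed in, with the robot touching nothing.
It also fails if it takes over 72 s, if anything falls off the work surface, if the arm or the gripper's body presses on something with over 40 N, if the wrist force passes 120 N, or if a joint passes its speed limit or range.

## Working session

There is one attempt and no reset: what is moved stays moved. The work goes in short steps, Python scripts to look and compute and a shell command to move; the robot and the scene stay as the last step left them, time stands still between calls to the robot, and variables do not carry over. Pictures are saved under pics/ and viewed, at most 10 in all, crops included, and the job is handed in when it is done.

```bash
mkdir -p pics; python3 - <<'E'
from station import status, vision
import cv2,numpy as np
o=status.get_obs();print({k:np.round(v,3).tolist() for k,v in o.items()})
for n in("top","side"):
    c=vision.camera(n);cv2.imwrite(f"pics/{n}0.png",c["pixels"][:,:,::-1])
    print(n,c["shot"],c["K"],c["R"],c["t"],-c["R"].T@c["t"])
E
```

```text
{'time_s': 0.0, 'qpos': [-1.301, 0.3, 1.522, 0.0, 1.321, -0.067], 'joint_vel': [0.001, -0.0, -0.0, 0.0, 0.001, 0.001], 'tau': [-0.001, -53.181, -35.273, 0.071, 0.024, -0.0], 'ee_pos': [0.182, -0.519, 0.205], 'eef_rot': [-3.14, -0.0, 0.337], 'force': [-0.691, -0.651, -0.074], 'moment': [0.01, -0.024, 0.061], 'grip_force': 0.0, 'grip_width': 0.094}
top 1 [[471.58220413   0.         253.41333294]
 [  0.         471.58220413 186.85228632]
 [  0.           0.           1.        ]] [[-0.02029573 -0.99952438 -0.02321854]
 [-0.99210743  0.02300845 -0.12326172]
 [ 0.12373731  0.0205336  -0.99210254]] [0.05697589 0.5059595  1.4620746 ] [0.32220937 0.01528579 1.51421626]
side 2 [[361.66160143   0.         255.31233694]
 [  0.         361.66160143 196.15386058]
 [  0.           0.           1.        ]] [[-0.84244908 -0.53871518  0.00809302]
 [-0.40283945  0.6198482  -0.67343046]
 [ 0.35777077 -0.57059106 -0.73920627]] [0.42313108 0.25415004 1.10463253] [0.06364282 0.70070614 0.98427927]
```

View pics/top0.png

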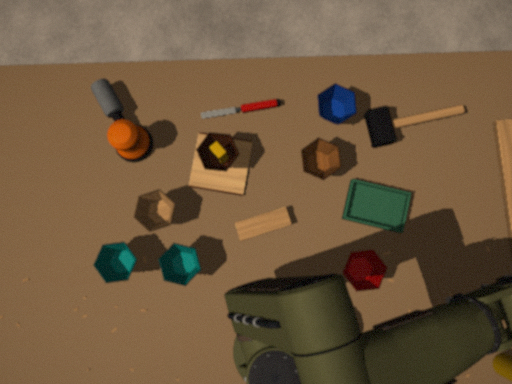

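View pics/side0.png

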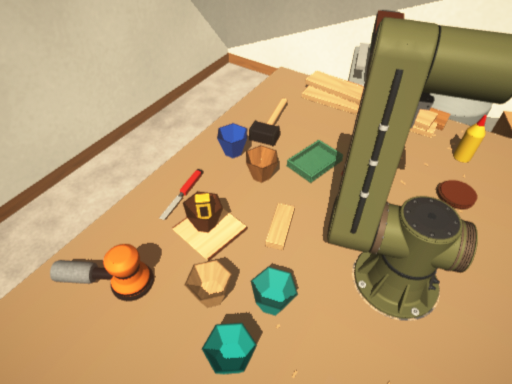

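Top view: the walnut pot, with the yellow block, is at (218,152) on the board.

| Wanted | Top view pixel | Could be mistaken for it | Choice |
|---|---|---|---|
| Oak | (321,158) | Blue (337,103), red (365,270) | Mid-brown one |
| Maple | (155,210) | Turquoise (115,262), (180,263) | Pale wood one |

In the side view, walnut is at (203,208), oak (262,162), maple (210,282) and the tray (314,160).

```bash
cat > h.py <<'E'
import numpy as np,cv2
from scipy.optimize import minimize
from scipy.spatial.transform import Rotation as Ro
from station import status,vision,silhouettes
def proj(c,X):
    p=(c["R"]@np.asarray(X).T).T+c["t"];q=(c["K"]@p.T).T;return q[:,:2]/q[:,2:]
def pick(name,c,near):
    best=None
    for d in silhouettes(name,c):
        m=d["region"];cc=np.array([np.nonzero(m)[1].mean(),np.nonzero(m)[0].mean()])
        e=np.linalg.norm(cc-near)
        if e<25 and (best is None or e<best[0]): best=(e,m,d["score"])
    return None if best is None else best[1]
def pot(p):
    x,y,z,yaw=p;a=yaw+np.pi/6+np.arange(6)*np.pi/3
    f=lambda r,h:np.c_[x+r*np.cos(a),y+r*np.sin(a),np.full(6,z+h)]
    k=1/np.cos(np.pi/6)
    return np.r_[f(.031*k,0),f(.058*k,.1)]
def box(sx,sy,sz):
    g=np.array([[i,j,k] for i in(-.5,.5) for j in(-.5,.5) for k in(0,1)])*[sx,sy,sz]
    return lambda p:g@Ro.from_euler('z',p[3]).as_matrix().T+np.array(p[:3])
def hull(m):
    cs,_=cv2.findContours(m.astype(np.uint8),0,2);c=max(cs,key=cv2.contourArea)
    return cv2.convexHull(c)[:,0].astype(np.float32)
def fit(model,views,p0,period,zfix=None):
    # views: list of (cam, hull polygon); compares convex hulls by analytic IoU
    def cost(p):
        p=np.array([*p[:2],zfix,p[2]*.1]) if zfix is not None else np.array([*p[:3],p[3]*.1])
        s=0
        for c,h in views:
            q=cv2.convexHull(proj(c,model(p)).astype(np.float32))[:,0]
            i=cv2.intersectConvexConvex(h,q)[0];s+=1-i/(cv2.contourArea(h)+cv2.contourArea(q)-i)
        return s/len(views)
    best=None
    for y in np.arange(6)*period/6:
        s=[*p0[:2],y*10] if zfix is not None else [*p0[:3],y*10]
        n=len(s);sim=np.vstack([s]+[np.array(s)+np.eye(n)[i]*(.01 if i<n-1 else 1) for i in range(n)])
        r=minimize(cost,s,method="Nelder-Mead",options=dict(initial_simplex=sim,xatol=1e-4,fatol=1e-5,maxiter=500))
        if best is None or r.fun<best.fun: best=r
    x=best.x.copy();x[-1]*=.1;return x,best.fun
def ray(c,uv,z):
    d=c["R"].T@np.linalg.inv(c["K"])@[*uv,1];o=-c["R"].T@c["t"];return o+d*(z-o[2])/d[2]
E
cat > m1.py <<'E'
from h import *
T=vision.camera("top");S=vision.camera("side")
P={"pot_walnut":((218,152),(203,208)),"pot_oak":((321,158),(262,162)),"pot_maple":((155,210),(210,282)),"tool_tray":((378,205),(314,160)),"carry_board":((220,163),(210,230)),"sanding_block":((219,150),(204,203))}
M={"tool_tray":(box(.13,.19,.035),np.pi),"carry_board":(box(.18,.18,.012),np.pi/2)}
for n,(a,b) in P.items():
    vs=[];ms=[]
    for c,q in((T,a),(S,b)):
        m=pick(n,c,q)
        if m is None: print(n,"missing",q);continue
        vs.append((c,hull(m)));ms.append(int(m.sum()))
    if n=="sanding_block":
        np.savez("blk.npz",a=vs[0][1],b=vs[1][1]) if len(vs)>1 else 0
        continue
    model,per=M.get(n,(pot,np.pi/3))
    g=ray(T,a,.05)
    print(n,ms)
    for lab,v in(("both",vs),("top",vs[:1]),("side",vs[1:])):
        x,f=fit(model,v,g if lab=="both" else g[:2],per,None if lab=="both" else (.012 if n=="pot_walnut" else 0.))
        print("  ",lab,np.round(x[:-1]*1000,1),"yaw",round(np.degrees(x[-1]),1)," cost",round(f,3))
for n,k in (("mallet",0),("chisel",0),("orbital_sander",0),("offcut",0)):
    for d in silhouettes(n,T)[:1]:
        e=d["extent"];print(n,d["score"],np.round(ray(T,e[:2],.03)[:2],3),np.round(ray(T,e[2:],.03)[:2],3))
cv2.imwrite("pics/crop1.png",np.hstack([cv2.resize(T["pixels"][90:240,120:420],(800,400))[:,:,::-1]][:1]))
E
python3 m1.py
```

```text
pot_walnut [1034, 769]
   both [609.3 151.6   9.9] yaw -7.1  cost 0.048
   top [609.2 152. ] yaw 52.9  cost 0.023
   side [605.7 152.8] yaw -2.4  cost 0.055
pot_oak [1202, 879]
   both [ 581.5 -162.4   -3.7] yaw 35.6  cost 0.053
   top [ 584.1 -160.4] yaw 35.5  cost 0.053
   side [ 578.9 -159.7] yaw 39.1  cost 0.044
pot_maple [1322, 1552]
   both [435.  346.9  -3.3] yaw 16.9  cost 0.033
   top [435.9 345.8] yaw 19.5  cost 0.035
   side [432.9 348. ] yaw 15.5  cost 0.024
tool_tray [2592, 1387]
   both [ 442.3 -342.5   -9.3] yaw -14.6  cost 0.036
   top [ 442.  -340.1] yaw -14.4  cost 0.027
   side [ 437.7 -335.7] yaw -13.1  cost 0.045
carry_board missing (220, 163)
carry_board [1762]
   both [590.6 150.3 -11.8] yaw 79.1  cost 0.118
   top [585.2 155.6] yaw -10.9  cost 0.119Traceback (most recent call last):
  File "m1.py", line 18, in <module>
    x,f=fit(model,v,g if lab=="both" else g[:2],per,None if lab=="both" else (.012 if n=="pot_walnut" else 0.))
        ~~~^^^^^^^^^^^^^^^^^^^^^^^^^^^^^^^^^^^^^^^^^^^^^^^^^^^^^^^^^^^^^^^^^^^^^^^^^^^^^^^^^^^^^^^^^^^^^^^^^^^^
  File "h.py", line 38, in fit
    r=minimize(cost,s,method="Nelder-Mead",options=dict(initial_simplex=sim,xatol=1e-4,fatol=1e-5,maxiter=500))
    res = _minimize_neldermead(fun, x0, args, callback, bounds=bounds,
                               **options)
    fsim[k] = func(sim[k])
              ~~~~^^^^^^^^
    fx = function(np.copy(x), *(wrapper_args + args))
  File "h.py", line 33, in cost
    return s/len(views)
           ~^~~~~~~~~~~
ZeroDivisionError: division by zero
```

```bash
python3 - <<'E'
s=open('h.py').read()
s=s.replace("return cv2.convexHull(c)[:,0].astype(np.float32)","c=c[:,0].astype(np.float32);return cv2.convexHull(np.vstack([c+[i,j] for i in(-.5,.5) for j in(-.5,.5)]).astype(np.float32))[:,0]")
open('h.py','w').write(s)
s=open('m1.py').read()
s=s.replace('"carry_board":((220,163),(210,230)),','').replace('\nfor n,k','\nnp.savez("b.npz",t=pick("sanding_block",T,(219,150)),s=pick("sanding_block",S,(204,203)))\nfor n,k')
s=s[:s.index('cv2.imwrite')]+'''
a=cv2.resize(T["pixels"][125:205,180:260],(400,400),interpolation=2);b=cv2.resize(S["pixels"][180:260,170:250],(400,400),interpolation=2)
cv2.imwrite("pics/crop1.png",np.hstack([a,b])[:,:,::-1])
np.savez("cams.npz",T=T["pixels"],S=S["pixels"])
B=np.load("b.npz")
for k,c in(("t",T),("s",S)):
    print("blk",k,B[k].sum(),hull(B[k]).tolist())
'''
open('m1.py','w').write(s)
E
python3 m1.py
```

```text
pot_walnut [1026, 878]
   both [607.7 152.7  12.1] yaw 51.2  cost 0.057
   top [608.3 152.1] yaw 51.5  cost 0.054
   side [605.7 153.9] yaw 49.6  cost 0.055
pot_oak [1210, 861]
   both [ 581.7 -163.2   -5.3] yaw 33.6  cost 0.038
   top [ 582.5 -162.4] yaw -25.3  cost 0.033
   side [ 578.  -158.3] yaw 33.0  cost 0.028
pot_maple [1287, 1570]
   both [ 4.356e+02  3.468e+02 -4.000e-01] yaw 76.7  cost 0.067
   top [437.4 346.2] yaw 19.1  cost 0.059
   side [433.3 348.2] yaw 16.0  cost 0.066
tool_tray [2668, 1402]
   both [ 4.399e+02 -3.385e+02 -1.000e-01] yaw 165.2  cost 0.056
   top [ 442.3 -339.1] yaw -15.0  cost 0.049
   side [ 437.3 -336.5] yaw 165.8  cost 0.056
mallet 0.55 [ 0.755 -0.317] [ 0.62  -0.625]
chisel 0.66 [0.807 0.207] [ 0.727 -0.041]
orbital_sander 0.91 [0.88  0.565] [0.582 0.365]
offcut 0.68 [0.451 0.101] [ 0.333 -0.067]
blk t 212 [[227.5, 158.5], [223.5, 162.5], [220.5, 162.5], [214.5, 156.5], [210.5, 148.5], [210.5, 145.5], [213.5, 142.5], [215.5, 141.5], [217.5, 141.5], [224.5, 148.5], [226.5, 151.5], [227.5, 153.5]]
blk s 365 [[211.5, 215.5], [210.5, 217.5], [209.5, 218.5], [207.5, 219.5], [204.5, 219.5], [198.5, 218.5], [197.5, 217.5], [196.5, 213.5], [194.5, 203.5], [194.5, 195.5], [195.5, 194.5], [201.5, 193.5], [208.5, 193.5], [209.5, 194.5], [210.5, 199.5], [211.5, 205.5]]
```

View pics/crop1.png

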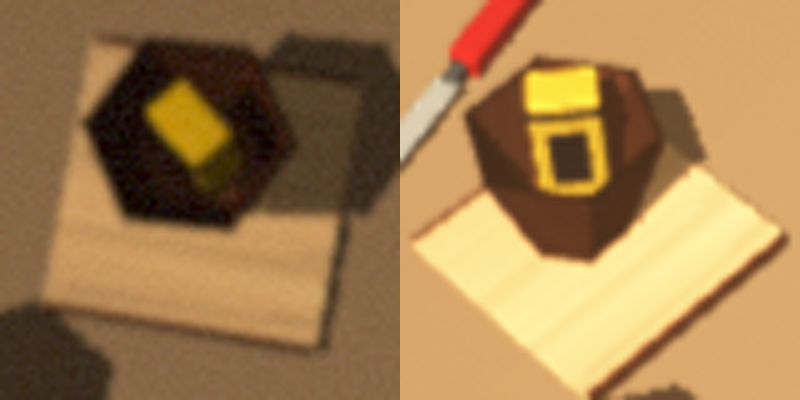

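The crop confirms the choice: the walnut pot (dark rim) stands on the board. The block's top face is centred near top-view pixel (218,149), and its abrasive face looks towards the side camera. Next I'll measure the block's top in both views.

```bash
cat >> h.py <<'E'
def tri(c1,u1,c2,u2):
    A=[];b=[]
    for c,u in((c1,u1),(c2,u2)):
        P=c["K"]@np.c_[c["R"],c["t"]]
        for i in(0,1): r=P[i]-u[i]*P[2];A.append(r[:3]);b.append(-r[3])
    return np.linalg.lstsq(np.array(A),np.array(b),rcond=None)[0]
def Rdown(yaw): return Ro.from_euler('xyz',[np.pi,0,yaw])
def Rstave(phi,tilt=np.radians(15.1)):
    n=np.array([np.cos(phi),np.sin(phi),0]);k=np.array([0,0,1.])
    z=-np.cos(tilt)*k-np.sin(tilt)*n;y=-(np.cos(tilt)*n-np.sin(tilt)*k)
    return Ro.from_matrix(np.c_[np.cross(y,z),y,z])
def tcp_pot(org,phi,depth=.024):
    h=.1-depth;r=.031+.27*h-.0031
    return np.array(org)+[r*np.cos(phi),r*np.sin(phi),h]
def delta(pos,R,tag="",pose=None):
    o=status.get_obs();p,R0=(o["ee_pos"],Ro.from_euler('xyz',o["eef_rot"])) if pose is None else pose
    s=R0.inv().apply(np.array(pos)-p)/.5;w=(R0.inv()*R).as_rotvec()/(np.pi/2)
    print(tag,"shift",np.round(s,4).tolist(),"turn",np.round(w,4).tolist())
E
python3 - <<'E'
from h import *
T=vision.camera("top");S=vision.camera("side")
def top(c,x0,y0,vmin):
    I=c["pixels"][y0:y0+40,x0:x0+40].astype(int);m=(I[:,:,0]>vmin)&(I[:,:,1]>.6*I[:,:,0])&(I[:,:,2]<.45*I[:,:,0])
    return m
m=top(T,200,130,150);r=cv2.minAreaRect(np.argwhere(m)[:,::-1].astype(np.float32));print(m.sum(),r)
b=cv2.boxPoints((r[0],(r[1][0]+1,r[1][1]+1),r[2]))+[200,130]
w=np.array([ray(T,q,.149) for q in b]);print(np.round(w,4));e=np.diff(w,axis=0);print(np.linalg.norm(e,axis=1),np.degrees(np.arctan2(e[:,1],e[:,0])))
ct=np.array(r[0])+[200,130]
cs=np.array([202.6-.4,198.0-.4])
x=tri(T,ct,S,cs);print("top centre tri",x,"from top",w.mean(0),"reproj side",proj(S,w.mean(0)[None]),proj(S,w))
E
```

```text
131 ((11.75, 24.75), (13.435027122497559, 24.041629791259766), 45.0)
[[0.5805 0.2058 0.149 ]
 [0.6324 0.153  0.149 ]
 [0.6009 0.1231 0.149 ]
 [0.5493 0.1759 0.149 ]]
[0.07408799 0.04338507 0.0738468 ] [ -45.51101281 -136.5297769   134.36065392]
top centre tri [0.58812301 0.16306331 0.16850783] from top [0.59078623 0.16444665 0.149     ] reproj side [[202.63832815 201.92628922]] [[196.77364111 212.00180756]
 [194.4194531  194.19387256]
 [208.25292852 192.35700267]
 [211.1481484  209.93705162]]
```

```bash
python3 - <<'E'
from h import *
T=vision.camera("top");S=vision.camera("side")
A=np.array([(145,108),(187,80),(233,132),(190,165)])/5-.4+[180,125]
B=np.array([(527,72),(597,68),(600,108),(527,112)],float);B=(B-[400,0])/5-.4+[170,180]
w=np.array([ray(T,q,.149) for q in A]);e=np.diff(np.vstack([w,w[:1]]),axis=0)
print(np.round(w,4),w.mean(0),np.linalg.norm(e,axis=1),np.degrees(np.arctan2(e[:,1],e[:,0])))
v=np.array([ray(S,q,.149) for q in B]);e=np.diff(np.vstack([v,v[:1]]),axis=0)
print(np.round(v,4),v.mean(0),np.linalg.norm(e,axis=1),np.degrees(np.arctan2(e[:,1],e[:,0])))
print("tri",tri(T,A.mean(0),S,B.mean(0)))
I=T["pixels"][125:180,190:250].astype(int);m=((I[:,:,0]>120)&(I[:,:,1]>.6*I[:,:,0])&(I[:,:,2]<.3*I[:,:,0])).astype(np.uint8)
n,l,s,c=cv2.connectedComponentsWithStats(m);k=1+s[1:,4].argmax();q=cv2.minAreaRect(np.argwhere(l==k)[:,::-1].astype(np.float32));print(s[k],c[k]+[190,125],q)
print("seg centre",ray(T,c[k]+[190,125],.149))
E
```

```text
[[0.6166 0.1736 0.149 ]
 [0.6329 0.1485 0.149 ]
 [0.6009 0.1217 0.149 ]
 [0.5817 0.1473 0.149 ]] [0.60804048 0.14775148 0.149     ] [0.02986834 0.04176579 0.03199063 0.0436738 ] [ -57.0318956  -139.99298959  126.75896198   36.99346449]
[[0.6314 0.1513 0.149 ]
 [0.5967 0.1247 0.149 ]
 [0.5747 0.1504 0.149 ]
 [0.6103 0.1775 0.149 ]] [0.60327543 0.15097775 0.149     ] [0.04370518 0.03388968 0.04467978 0.03362482] [-142.48670007  130.63574004   37.2236732   -51.00078393]
tri [0.60841215 0.14784004 0.14323719]
[ 20  16  15  17 151] [217.11258278 149.20529801] ((27.250003814697266, 24.25), (14.849241256713867, 9.899494171142578), 45.0)
seg centre [0.6069568 0.1484506 0.149    ]
```

```bash
python3 - <<'E'
from h import *
R=Rdown(np.radians(38.5))
delta([.45,-.2,.27],R,"via");delta([.6065,.149,.25],R,"above")
delta([.6065,.149,.119],R,"grasp",(np.array([.6065,.149,.25]),R))
E
```

```text
via shift [0.7172, -0.425, -0.1291] turn [-0.0, -0.0, -0.2134]
above shift [1.2433, -0.9803, -0.0891] turn [-0.0, -0.0, -0.2134]
grasp shift [0.0, -0.0, 0.262] turn [0.0, 0.0, 0.0]
```

```bash
python3 -m pendant '[0.1,-0.06,-0.05,0,0,-0.05,0.3, 0.2,-0.12,-0.08,0,0,-0.1,0.3, 0.3,-0.18,-0.1,0,0,-0.15,0.3, 0.4,-0.24,-0.13,0,0,-0.213,0.3, 0.5,-0.3,-0.13,0,0,-0.213,0.3, 0.6,-0.36,-0.13,0,0,-0.213,0.3, 0.66,-0.4,-0.13,0,0,-0.213,0.3, 0.717,-0.425,-0.13,0,0,-0.213,0.3, 0.717,-0.425,-0.13,0,0,-0.213,0.3, 0.717,-0.425,-0.13,0,0,-0.213,0.3, 0.717,-0.425,-0.13,0,0,-0.213,0.3]' 20
python3 - <<'E'
from h import *
R=Rdown(np.radians(38.5))
delta([.6065,.149,.25],R,"above")
E
```

```text
time_s: 2.9
ee_pos: [0.4498, -0.2, 0.2703]
eef_rot: [-3.141, 0.0, 0.673]
force: [-1.0, 0.2, 0.2]
grip_width: 0.0615
grip_force: 0.0
above shift [0.6799, -0.3507, 0.0406] turn [-0.0001, 0.0002, 0.0004]
```

```bash
python3 -m pendant '[0.08,-0.04,0,0,0,0,0.3, 0.16,-0.08,0,0,0,0,0.3, 0.25,-0.13,0.01,0,0,0,0.3, 0.34,-0.175,0.02,0,0,0,0.3, 0.43,-0.22,0.03,0,0,0,0.3, 0.52,-0.27,0.04,0,0,0,0.3, 0.6,-0.31,0.04,0,0,0,0.3, 0.65,-0.335,0.04,0,0,0,0.3, 0.68,-0.351,0.041,0,0,0,0.3, 0.68,-0.351,0.041,0,0,0,0.3, 0.68,-0.351,0.041,0,0,0,0.3, 0.68,-0.351,0.041,0,0,0,0.3]'
python3 - <<'E'
from h import *
R=Rdown(np.radians(38.5))
delta([.6065,.149,.119],R,"grasp")
S=vision.camera("side");print(np.round(status.get_obs()["qpos"],2))
cv2.imwrite("pics/above.png",cv2.resize(S["pixels"][100:260,120:300],(720,640)[:2] if 0 else (675,600))[:,:,::-1])
E
```

```text
time_s: 4.1
ee_pos: [0.6068, 0.1472, 0.2503]
eef_rot: [3.141, -0.0, 0.67]
force: [0.0, 0.2, 0.3]
grip_width: 0.0608
grip_force: 0.0
grasp shift [0.0017, -0.0033, 0.2625] turn [0.0001, -0.0001, -0.0014]
[ 0.18  0.44  1.22 -0.    1.47  1.08]
```

View pics/above.png

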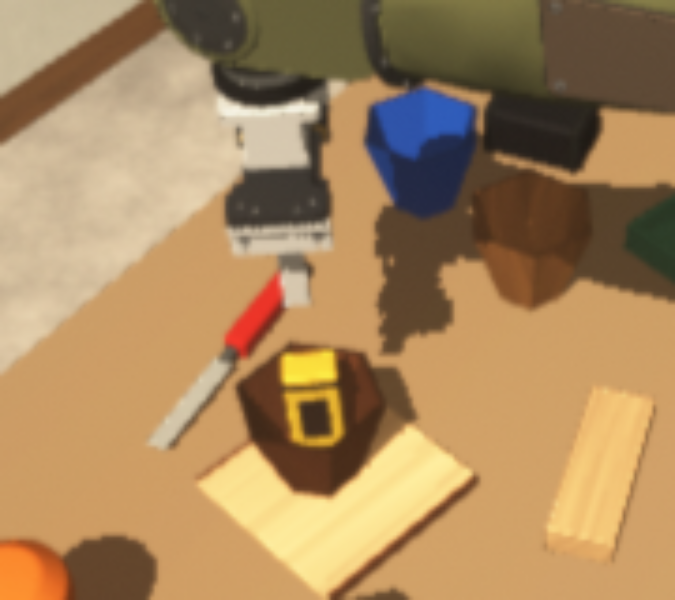

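The fingertips at crop (295,290) hang directly above the block top (308,365), so I'll go down and grip.

```bash
python3 -m pendant '[0,0,0.04,0,0,0,0.3, 0.001,-0.002,0.09,0,0,0,0.3, 0.002,-0.003,0.14,0,0,0,0.3, 0.002,-0.003,0.19,0,0,0,0.3, 0.002,-0.003,0.23,0,0,0,0.3, 0.002,-0.003,0.262,0,0,0,0.3, 0.002,-0.003,0.262,0,0,0,0.3, 0.002,-0.003,0.262,0,0,0,0.3]' 25
python3 -m pendant '[0,0,0,0,0,0,-0.6, 0,0,0,0,0,0,-0.6, 0,0,0,0,0,0,-0.6, 0,0,0,0,0,0,-0.6, 0,0,0,0,0,0,-0.6, 0,0,0,0,0,0,-0.6, 0,0,0,0,0,0,-0.6]' 25
```

```text
time_s: 4.95
ee_pos: [0.607, 0.1501, 0.1198]
eef_rot: [3.141, -0.001, 0.671]
force: [0.6, -0.2, 0.3]
grip_width: 0.0611
grip_force: 0.0
time_s: 5.65
ee_pos: [0.6068, 0.1507, 0.1192]
eef_rot: [3.141, -0.0, 0.671]
force: [-1.1, -0.1, 3.1]
grip_width: 0.0298
grip_force: 24.8
```

```bash
python3 -m pendant '[0,0,-0.03,0,0,0,-0.6, 0,0,-0.07,0,0,0,-0.6, 0,0,-0.12,0,0,0,-0.6, 0,0,-0.18,0,0,0,-0.6, 0,0,-0.24,0,0,0,-0.6, 0,0,-0.29,0,0,0,-0.6, 0,0,-0.32,0,0,0,-0.6, 0,0,-0.32,0,0,0,-0.6]'
python3 - <<'E'
from h import *
R=Rdown(np.radians(-14.6))
delta([.440,-.339,.24],R,"tray")
E
```

```text
time_s: 6.45
ee_pos: [0.6072, 0.1508, 0.2821]
eef_rot: [3.14, -0.004, 0.671]
force: [-0.4, -0.2, -1.4]
grip_width: 0.0296
grip_force: 24.8
tray shift [-0.8715, 0.5587, 0.0819] turn [0.0, -0.0028, 0.5897]
```

```bash
python3 -m pendant '[-0.05,0.03,0,0,0,0.04,-0.6, -0.12,0.075,0,0,0,0.1,-0.6, -0.2,0.13,0,0,0,0.16,-0.6, -0.28,0.18,0,0,0,0.22,-0.6, -0.36,0.23,0,0,0,0.28,-0.6, -0.44,0.28,0,0,0,0.34,-0.6, -0.52,0.335,0,0,0,0.4,-0.6, -0.6,0.385,0,0,0,0.46,-0.6, -0.68,0.435,0.02,0,0,0.51,-0.6, -0.76,0.485,0.05,0,0,0.55,-0.6, -0.83,0.53,0.07,0,0,0.58,-0.6, -0.872,0.559,0.08,0,0,0.59,-0.6]'
python3 -m pendant '[0,0,0,0,0,0,-0.6, 0,0,0,0,0,0,-0.6, 0,0,0,0,0,0,-0.6]'
python3 - <<'E'
from h import *
R=Rdown(np.radians(-14.6))
delta([.440,-.339,.085],R,"tray down");print(np.round(status.get_obs()["qpos"],2))
E
```

```text
time_s: 7.65
ee_pos: [0.4374, -0.3415, 0.2371]
eef_rot: [-3.141, 0.002, -0.259]
force: [1.1, 0.7, -1.1]
grip_width: 0.0304
grip_force: 24.8
time_s: 7.95
ee_pos: [0.4396, -0.3385, 0.239]
eef_rot: [-3.141, 0.0, -0.254]
force: [0.1, 0.6, -1.2]
grip_width: 0.0298
grip_force: 24.8
tray down shift [0.001, 0.0008, 0.308] turn [-0.0001, 0.0, 0.0004]
[-0.72  0.29  1.46  0.    1.4   1.1 ]
```

```bash
python3 -m pendant '[0,0,0.05,0,0,0,-0.6, 0,0,0.11,0,0,0,-0.6, 0,0,0.17,0,0,0,-0.6, 0,0,0.23,0,0,0,-0.6, 0,0,0.27,0,0,0,-0.6, 0,0,0.29,0,0,0,-0.6, 0,0,0.3,0,0,0,-0.6, 0,0,0.305,0,0,0,-0.6, 0,0,0.309,0,0,0,-0.6, 0,0,0.312,0,0,0,-0.6, 0,0,0.312,0,0,0,-0.6]'
```

```text
time_s: 9.05
ee_pos: [0.4394, -0.3395, 0.0833]
eef_rot: [3.141, -0.0, -0.255]
force: [1.1, -0.1, -1.3]
grip_width: 0.0301
grip_force: 24.8
```

```bash
python3 -m pendant '[0,0,0.002,0,0,0,-0.6, 0,0,0.003,0,0,0,-0.6, 0,0,0.003,0,0,0,-0.6]'
python3 -m pendant '[0,0,0.001,0,0,0,-0.6, 0,0,0.002,0,0,0,-0.6, 0,0,0.002,0,0,0,-0.6]'
```

```text
time_s: 9.35
ee_pos: [0.4396, -0.34, 0.083]
eef_rot: [3.14, -0.002, -0.255]
force: [-3.9, 0.9, 11.6]
grip_width: 0.0301
grip_force: 24.9
time_s: 9.65
ee_pos: [0.4398, -0.3402, 0.0829]
eef_rot: [3.14, -0.002, -0.255]
force: [-7.1, 2.1, 20.6]
grip_width: 0.0298
grip_force: 25.0
```

Contact. I'll ease back slightly, release and rise.

```bash
python3 -m pendant '[0,0,-0.005,0,0,0,-0.6, 0,0,-0.005,0,0,0,0, 0,0,-0.005,0,0,0,0.3, 0,0,-0.005,0,0,0,0.3, 0,0,-0.005,0,0,0,0.3, 0,0,-0.03,0,0,0,0.3, 0,0,-0.08,0,0,0,0.3, 0,0,-0.14,0,0,0,0.3, 0,0,-0.22,0,0,0,0.3, 0,0,-0.3,0,0,0,0.3, 0,0,-0.35,0,0,0,0.3, 0,0,-0.35,0,0,0,0.3]'
cat > m2.py <<'E'
from h import *
import sys
P={"pot_walnut":((218,152),(203,208),.012),"pot_oak":((321,158),(262,162),0),"pot_maple":((155,210),(210,282),0)}
def measure(names,N=3):
    acc={n:[] for n in names}
    for k in range(N):
        T=vision.camera("top");S=vision.camera("side")
        for n in names:
            a,b,z=P[n];ma,mb=pick(n,T,a),pick(n,S,b)
            if ma is None or mb is None: continue
            g=ray(T,a,.05);row=[]
            for v in ([(T,hull(ma)),(S,hull(mb))],[(T,hull(ma))],[(S,hull(mb))]):
                x,f=fit(pot,v,g,np.pi/3,z);row+=[x[0],x[1],np.degrees(x[2])%60,f]
            acc[n].append(row)
    for n in names: print(n,"\n",np.round(np.array(acc[n]),4))
    return T,S
if __name__=="__main__":
    T,S=measure(sys.argv[1:])
    a=cv2.resize(T["pixels"][150:250,320:430],(440,400));b=cv2.resize(S["pixels"][110:210,230:330],(400,400))
    cv2.imwrite("pics/tray.png",np.hstack([a,b])[:,:400+400,::-1][:, :800])
E
python3 m2.py pot_walnut pot_oak pot_maple
```

```text
time_s: 10.85
ee_pos: [0.44, -0.3401, 0.2602]
eef_rot: [3.138, -0.006, -0.255]
force: [0.6, -0.4, -1.2]
grip_width: 0.0612
grip_force: 0.0
pot_walnut 
 [[6.08000e-01 1.53300e-01 5.18569e+01 6.89000e-02 6.08600e-01 1.50700e-01
  5.58282e+01 7.97000e-02 6.05700e-01 1.54300e-01 5.05881e+01 4.51000e-02]
 [6.08100e-01 1.52400e-01 5.15972e+01 5.15000e-02 6.09500e-01 1.51500e-01
  5.32527e+01 4.66000e-02 6.06800e-01 1.53300e-01 5.11633e+01 4.39000e-02]]
pot_oak 
 [[ 0.5816 -0.1599 32.2682  0.0636  0.5829 -0.1606 33.7514  0.0409  0.5781
  -0.1573 31.5378  0.072 ]
 [ 0.5812 -0.1604 34.9181  0.0529  0.5822 -0.1613 35.917   0.0379  0.5794
  -0.1582 31.8866  0.0495]
 [ 0.5797 -0.1604 33.6448  0.0666  0.5811 -0.1592 35.9167  0.0741  0.5776
  -0.1574 33.2469  0.0502]]
pot_maple 
 [[ 0.4338  0.3471 18.0215  0.0523  0.436   0.3456 17.275   0.0617  0.4328
   0.3474 17.9589  0.0376]
 [ 0.4351  0.3464 17.9811  0.0473  0.4366  0.3452 17.0551  0.0331  0.4336
   0.3477 17.6539  0.0414]
 [ 0.4353  0.3469 16.5947  0.073   0.436   0.3469 16.994   0.0579  0.4329
   0.3481 16.9389  0.0836]]
```

View pics/tray.png

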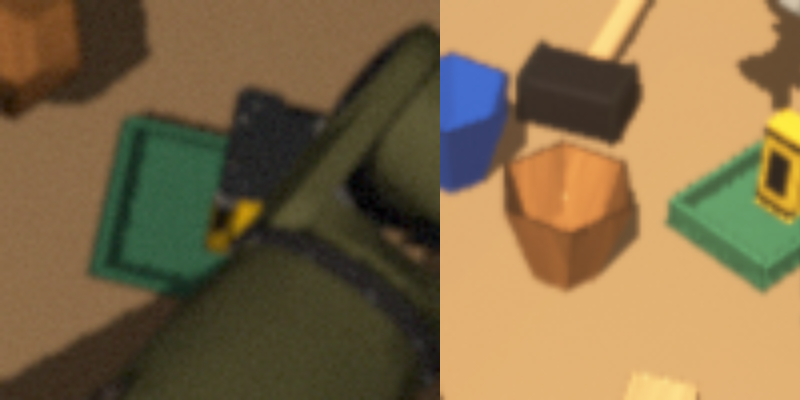

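The block stands upright in the tray: side crop (785,165), top crop (235,222). Next is the oak pot, gripping the stave at azimuth 154° with the tool leaned 15°.

```bash
python3 - <<'E'
from h import *
phi=np.radians(154);R=Rstave(phi);g=tcp_pot([.5815,-.161,0],phi);pre=g-.12*R.as_matrix()[:,2]
print(g,pre);delta(pre,R,"pre");delta(g,R,"g from pre",(pre,R))
E
```

```text
[ 0.53798039 -0.13977407  0.076     ] [ 0.5098836  -0.12607035  0.19185672]
pre shift [0.0288, -0.4485, 0.1272] turn [-0.1405, 0.1151, -0.8683]
g from pre shift [-0.0, -0.0, 0.24] turn [0.0, 0.0, 0.0]
```

```bash
python3 -m pendant '[0.0,-0.04,0,-0.01,0.01,-0.08,-0.15, 0.005,-0.1,0,-0.03,0.02,-0.16,-0.15, 0.01,-0.16,0,-0.04,0.03,-0.25,-0.15, 0.01,-0.22,0,-0.06,0.05,-0.34,-0.15, 0.015,-0.28,0.02,-0.07,0.06,-0.43,-0.15, 0.02,-0.33,0.04,-0.08,0.07,-0.52,-0.15, 0.02,-0.38,0.06,-0.1,0.08,-0.61,-0.15, 0.029,-0.42,0.09,-0.12,0.09,-0.7,-0.15, 0.029,-0.4485,0.127,-0.13,0.1,-0.78,-0.15, 0.029,-0.4485,0.127,-0.1405,0.115,-0.868,-0.15, 0.029,-0.4485,0.127,-0.1405,0.115,-0.868,-0.15, 0.029,-0.4485,0.127,-0.1405,0.115,-0.868,-0.15]'
python3 - <<'E'
from h import *
phi=np.radians(154);R=Rstave(phi);g=tcp_pot([.5815,-.161,0],phi)
delta(g,R,"g");print(np.round(status.get_obs()["qpos"],2))
S=vision.camera("side")
cv2.imwrite("pics/oakpre.png",cv2.resize(S["pixels"][80:220,180:340],(640,560))[:,:,::-1])
E
```

```text
time_s: 13.25
ee_pos: [0.5101, -0.1264, 0.1925]
eef_rot: [2.878, -0.001, 1.112]
force: [0.9, 0.4, -0.9]
grip_width: 0.0395
grip_force: 0.0
g shift [0.0006, -0.0009, 0.241] turn [0.0001, 0.0004, -0.0033]
[-0.29  0.11  1.8  -0.05  0.97  0.19]
```

View pics/oakpre.png

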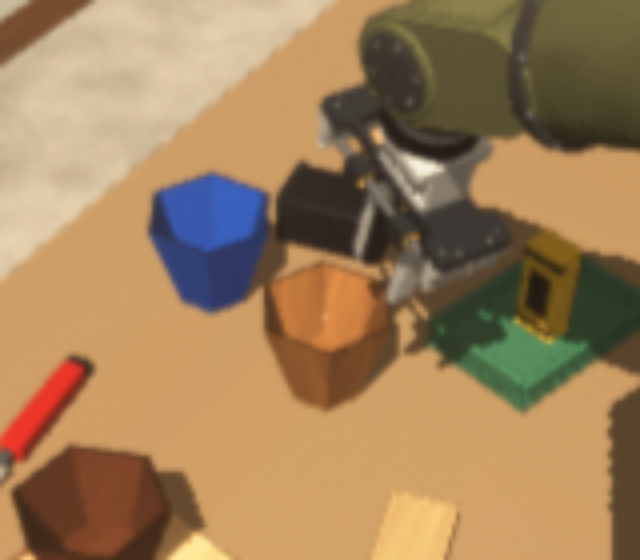

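The fingers, crop (365,230) and (405,275), straddle the line of the near-right oak stave. I'll slide down along it and grip.

```bash
python3 -m pendant '[0,0,0.05,0,0,0,-0.15, 0,0,0.1,0,0,0,-0.15, 0,-0.001,0.15,0,0,0,-0.15, 0,-0.001,0.19,0,0,0,-0.15, 0,-0.001,0.22,0,0,0,-0.15, 0,-0.001,0.241,0,0,0,-0.15, 0,-0.001,0.241,0,0,0,-0.15, 0,-0.001,0.241,0,0,0,-0.15]'
python3 -m pendant '[0,0,0,0,0,0,-0.5, 0,0,0,0,0,0,-0.7, 0,0,0,0,0,0,-0.8, 0,0,0,0,0,0,-0.9, 0,0,0,0,0,0,-1, 0,0,0,0,0,0,-1, 0,0,0,0,0,0,-1, 0,0,0,0,0,0,-1]' 40
```

```text
time_s: 14.1
ee_pos: [0.5379, -0.1398, 0.076]
eef_rot: [2.878, -0.0, 1.115]
force: [0.6, 0.4, 0.4]
grip_width: 0.0397
grip_force: 0.0
time_s: 14.9
ee_pos: [0.5377, -0.1396, 0.0755]
eef_rot: [2.878, -0.0, 1.117]
force: [-2.2, 1.4, 2.4]
grip_width: 0.0055
grip_force: 40.0
```

```bash
cat > place.py <<'E'
from h import *
import sys
x,y,z,phi=map(float,sys.argv[1:5]);phi=np.radians(phi);R=Rstave(phi)
delta(tcp_pot([x,y,z],phi),R,"target");o=status.get_obs();Ri=Ro.from_euler('xyz',o["eef_rot"]).inv()
print("up100",np.round(Ri.apply([0,0,.2]),4),"q",np.round(o["qpos"],2))
E
python3 place.py .608 .152 .154 171.8; python3 place.py .5815 -.161 .154 154
```

```text
target shift [0.5561, -0.1336, -0.356] turn [-0.0002, 0.0516, -0.1913]
up100 [ 0.      0.0521 -0.1931] q [-0.3   0.33  1.84 -0.06  0.71  0.19]
target shift [-0.0, 0.0811, -0.2982] turn [-0.0002, 0.0001, -0.0003]
up100 [ 0.      0.0521 -0.1931] q [-0.3   0.33  1.84 -0.06  0.71  0.19]
```

```bash
python3 -m pendant '[0,0.005,-0.02,0,0,0,-1, 0,0.016,-0.06,0,0,0,-1, 0,0.03,-0.11,0,0,0,-1, 0,0.046,-0.17,0,0,0,-1, 0,0.062,-0.23,0,0,0,-1, 0,0.075,-0.275,0,0,0,-1, 0,0.081,-0.298,0,0,0,-1, 0,0.081,-0.298,0,0,0,-1]'
python3 place.py .608 .152 .154 171.8
```

```text
time_s: 15.7
ee_pos: [0.5383, -0.1399, 0.2313]
eef_rot: [2.876, -0.0, 1.117]
force: [-0.1, -0.2, -2.6]
grip_width: 0.0055
grip_force: 40.0
target shift [0.5561, -0.216, -0.0559] turn [0.0014, 0.0516, -0.1913]
up100 [ 1.00e-04  5.25e-02 -1.93e-01] q [-0.3   0.14  1.67 -0.05  1.06  0.17]
```

```bash
python3 -m pendant '[0.03,-0.012,-0.003,0,0.003,-0.01,-1, 0.08,-0.03,-0.008,0,0.007,-0.03,-1, 0.14,-0.054,-0.014,0,0.013,-0.05,-1, 0.2,-0.078,-0.02,0,0.019,-0.07,-1, 0.26,-0.1,-0.026,0,0.024,-0.09,-1, 0.32,-0.124,-0.032,0,0.03,-0.11,-1, 0.38,-0.148,-0.038,0,0.035,-0.13,-1, 0.44,-0.171,-0.044,0,0.041,-0.15,-1, 0.5,-0.194,-0.05,0,0.046,-0.17,-1, 0.54,-0.21,-0.054,0,0.05,-0.185,-1, 0.556,-0.216,-0.056,0.001,0.0516,-0.191,-1, 0.556,-0.216,-0.056,0.001,0.0516,-0.191,-1]'
python3 - <<'E'
from h import *
T=vision.camera("top");S=vision.camera("side")
a=cv2.resize(T["pixels"][100:200,170:270],(400,400));b=cv2.resize(S["pixels"][140:260,140:260],(400,400))
cv2.imwrite("pics/hov.png",np.hstack([a,b])[:,:,::-1])
for n,c in(("top",T),("side",S)):
    for d in silhouettes("pot_oak",c):
        m=d["region"];print(n,d["score"],m.sum(),np.argwhere(m).mean(0)[::-1])
o=status.get_obs();print(o["time_s"],o["ee_pos"],o["force"])
E
python3 place.py .608 .152 .154 171.8
```

```text
time_s: 16.9
ee_pos: [0.5594, 0.1594, 0.2275]
eef_rot: [2.881, 0.0, 1.428]
force: [0.2, -0.1, -1.3]
grip_width: 0.0057
grip_force: 40.0
top 0.88 773 [216.38680466 137.89003881]
top 0.83 1207 [336.44656172 103.29660315]
top 0.6 1376 [364.76598837 269.63517442]
top 0.44 2277 [121.98902064 125.01229688]
side 0.76 1049 [194.84556721 183.38798856]
17.1 [0.55972416 0.15794518 0.22858152] [-0.79948784  0.43399589 -2.49025603]
target shift [0.002, 0.0011, -0.0026] turn [-0.0012, 0.0002, -0.0012]
up100 [ 0.      0.0517 -0.1932] q [ 0.26  0.22  1.59 -0.11  1.09  0.44]
```

View pics/hov.png

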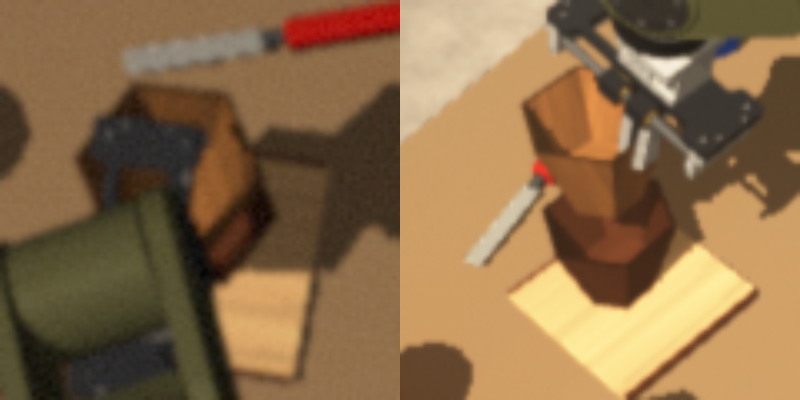

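The held oak pot hangs upright above the walnut, its foot over the walnut's mouth. I'll check the alignment numerically before lowering.

```bash
cat > chk.py <<'E'
from h import *
import sys
name=sys.argv[1];near={"top":(216,138),"side":(195,183)}
p=np.array([*map(float,sys.argv[2:5]),np.radians(float(sys.argv[5]))])
for n in("top","side","side"):
    c=vision.camera(n)
    m=pick(name,c,near[n])
    if m is None: print(n,"none");continue
    h=hull(m);q=cv2.convexHull(proj(c,pot(p)).astype(np.float32))[:,0]
    # visible mask pts outside predicted, as translation fit on exposed edges
    x,f=fit(pot,[(c,h)],p[:2],np.pi/3,p[2]);print(n,"fit",np.round(x[:2]*1000,1),np.degrees(x[2])%60,round(f,3),"pred ext",q.min(0),q.max(0),"seen",h.min(0),h.max(0))
E
python3 chk.py pot_oak .608 .152 .154 171.8; python3 - <<'E'
from h import *
S=vision.camera("side");m=pick("pot_walnut",S,(203,212));h=hull(m)
q=cv2.convexHull(proj(S,pot([.608,.152,.012,np.radians(51.8)])).astype(np.float32))[:,0]
print("walnut seen",h.min(0),h.max(0),"pred",q.min(0),q.max(0));o=status.get_obs();print(o["time_s"],o["ee_pos"])
E
```

```text
top fit [613.5 144.3] 54.76228822669745 0.404 pred ext [187.7927 119.1419] [236.27252 163.30211] seen [199.5 119.5] [235.5 160.5]
side fit [604.5 157.4] 54.62166709834355 0.226 pred ext [174.91353 158.17252] [219.43806 204.31111] seen [177.5 160.5] [214.5 204.5]
side none
walnut seen [183.5 194.5] [221.5 232.5] pred [181.82631 190.44724] [222.3649  232.32796]
17.5 [0.55973549 0.15885114 0.22883797]
```

```bash
python3 place.py .608 .152 .06 171.8
```

```text
target shift [0.0001, -0.0475, 0.1795] turn [-0.001, -0.0002, -0.0004]
up100 [ 1.000e-04  5.180e-02 -1.932e-01] q [ 0.26  0.22  1.59 -0.11  1.09  0.44]
```

```bash
python3 -m pendant '[0,-0.005,0.02,0,0,0,-1, 0,-0.012,0.045,0,0,0,-1, 0,-0.019,0.07,0,0,0,-1, 0,-0.025,0.095,0,0,0,-1, 0,-0.032,0.12,0,0,0,-1, 0,-0.038,0.145,0,0,0,-1, 0,-0.043,0.165,0,0,0,-1, 0,-0.0475,0.1795,-0.001,0,0,-1, 0,-0.0475,0.1795,-0.001,0,0,-1, 0,-0.0475,0.1795,-0.001,0,0,-1]'
python3 place.py .608 .152 .052 171.8;python3 place.py .608 .152 .044 171.8
```

```text
time_s: 18.5
ee_pos: [0.5602, 0.159, 0.1362]
eef_rot: [2.878, -0.001, 1.427]
force: [-0.1, 0.5, -1.8]
grip_width: 0.0058
grip_force: 40.0
target shift [-0.0003, -0.0045, 0.0159] turn [0.0002, -0.0003, -0.0003]
up100 [ 1.000e-04  5.220e-02 -1.931e-01] q [ 0.26  0.31  1.7  -0.13  0.89  0.48]
target shift [-0.0003, -0.0087, 0.0313] turn [0.0002, -0.0003, -0.0003]
up100 [ 1.000e-04  5.220e-02 -1.931e-01] q [ 0.26  0.31  1.7  -0.13  0.89  0.48]
```

```bash
python3 -m pendant '[0,-0.002,0.008,0,0,0,-1, 0,-0.0045,0.016,0,0,0,-1, 0,-0.0045,0.016,0,0,0,-1]'
python3 -m pendant '[0,-0.001,0.004,0,0,0,-1, 0,-0.002,0.008,0,0,0,-1, 0,-0.002,0.008,0,0,0,-1]'
python3 -m pendant '[0,-0.001,0.004,0,0,0,-1, 0,-0.001,0.004,0,0,0,-1, 0,-0.001,0.004,0,0,0,-1]'
```

```text
time_s: 18.8
ee_pos: [0.5597, 0.1589, 0.1271]
eef_rot: [2.879, -0.0, 1.427]
force: [-1.0, 0.2, -1.8]
grip_width: 0.0054
grip_force: 40.0
time_s: 19.1
ee_pos: [0.5599, 0.159, 0.1232]
eef_rot: [2.878, -0.0, 1.427]
force: [0.6, 0.4, -2.7]
grip_width: 0.0057
grip_force: 40.0
time_s: 19.4
ee_pos: [0.56, 0.159, 0.1214]
eef_rot: [2.878, -0.0, 1.427]
force: [-0.5, -0.4, -2.7]
grip_width: 0.0057
grip_force: 40.0
```

```bash
python3 -m pendant '[0,-0.0005,0.002,0,0,0,-1, 0,-0.0005,0.002,0,0,0,-1]'
python3 -m pendant '[0,-0.0005,0.002,0,0,0,-1, 0,-0.0005,0.002,0,0,0,-1]'
python3 -m pendant '[0,-0.0005,0.002,0,0,0,-1, 0,-0.0005,0.002,0,0,0,-1]'
```

```text
time_s: 19.6
ee_pos: [0.56, 0.159, 0.1203]
eef_rot: [2.878, -0.0, 1.427]
force: [0.2, 0.1, -2.4]
grip_width: 0.0057
grip_force: 40.0
time_s: 19.8
ee_pos: [0.5602, 0.159, 0.1196]
eef_rot: [2.878, -0.001, 1.427]
force: [0.1, 0.5, 0.5]
grip_width: 0.006
grip_force: 40.0
time_s: 20.0
ee_pos: [0.5604, 0.1592, 0.1195]
eef_rot: [2.877, -0.001, 1.427]
force: [-6.8, 1.0, 9.9]
grip_width: 0.0055
grip_force: 40.0
```

Contact came exactly at the nesting height. I'll ease off, open a little and withdraw along the stave.

```bash
python3 -m pendant '[0,0.0005,-0.002,0,0,0,-1, 0,0.0005,-0.002,0,0,0,-0.7, 0,0.0005,-0.002,0,0,0,-0.7, 0,0.0005,-0.002,0,0,0,-0.7, 0,0.0005,-0.002,0,0,0,-0.7, 0,0,-0.02,0,0,0,-0.7, 0,0,-0.05,0,0,0,-0.6, 0,0,-0.1,0,0,0,-0.4, 0,0,-0.17,0,0,0,-0.15, 0,0,-0.24,0,0,0,-0.15, 0,0,-0.3,0,0,0,-0.15, 0,0,-0.3,0,0,0,-0.15]'
python3 - <<'E'
from h import *
phi=np.radians(197.5);R=Rstave(phi);g=tcp_pot([.4355,.3465,0],phi);pre=g-.12*R.as_matrix()[:,2]
print(g,pre);delta(pre,R,"pre")
o=status.get_obs();print(o["ee_pos"],o["time_s"])
E
```

```text
time_s: 21.2
ee_pos: [0.5217, 0.1651, 0.269]
eef_rot: [2.871, -0.004, 1.428]
force: [-0.5, -0.3, -0.5]
grip_width: 0.04
grip_force: 0.0
[0.38932103 0.33193983 0.076     ] [0.35950732 0.3225396  0.19185672]
pre shift [0.2649, -0.3942, 0.0518] turn [0.0051, 0.073, -0.2759]
[0.52174292 0.16509932 0.2690026 ] 21.2
```

```bash
python3 -m pendant '[0.02,-0.03,0,0,0.005,-0.02,-0.15, 0.06,-0.08,0,0,0.015,-0.06,-0.15, 0.1,-0.14,0,0,0.025,-0.1,-0.15, 0.14,-0.2,0,0,0.035,-0.14,-0.15, 0.18,-0.26,0.01,0,0.045,-0.18,-0.15, 0.22,-0.32,0.02,0,0.06,-0.22,-0.15, 0.25,-0.37,0.04,0,0.07,-0.26,-0.15, 0.265,-0.394,0.052,0.005,0.073,-0.276,-0.15, 0.265,-0.394,0.052,0.005,0.073,-0.276,-0.15, 0.265,-0.394,0.052,0.005,0.073,-0.276,-0.15]'
python3 - <<'E'
from h import *
phi=np.radians(197.5);R=Rstave(phi);g=tcp_pot([.4355,.3465,0],phi);delta(g,R,"g")
T=vision.camera("top");S=vision.camera("side")
a=cv2.resize(S["pixels"][130:330,130:290],(480,600));b=cv2.resize(T["pixels"][110:230,120:250][:,60:124],(320,600))
cv2.imwrite("pics/mpre.png",np.hstack([a,b])[:,:,::-1])
E
```

```text
time_s: 22.2
ee_pos: [0.3592, 0.3217, 0.187]
eef_rot: [2.886, 0.0, 1.875]
force: [-0.2, -0.3, 1.0]
grip_width: 0.0401
grip_force: 0.0
g shift [0.0015, 0.0055, 0.2309] turn [-0.0051, 0.0004, -0.0007]
```

View pics/mpre.png

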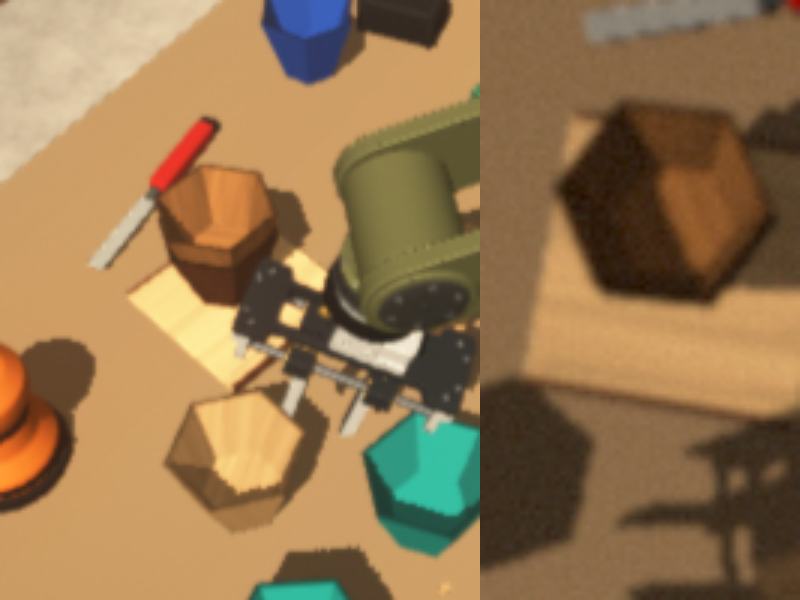

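The oak sits nested in the walnut, rim concentric: top crop (665,200), side crop (218,205). The fingers stand over the right-hand maple stave, with the turquoise pot close by, so I'll check clearance to it.

```bash
python3 - <<'E'
from h import *
S=vision.camera("side")
m=pick("pot_maple",S,(278,290))
if m is None:
    m=pick("pot_oak",S,(275,290))
if m is not None:
    x,f=fit(pot,[(S,hull(m))],[.33,.29],np.pi/3,0.);print(x,np.degrees(x[2])%60,f)
m=pick("pot_maple",S,(210,282));x,f=fit(pot,[(S,hull(m))],[.43,.35],np.pi/3,0.);print(x,np.degrees(x[2])%60,f)
E
```

```text
[0.27013852 0.27239208 0.73878538] 42.329284522570646 0.0701414448511003
[0.43239049 0.3473856  1.33835149] 16.681892003898184 0.04699155665945931
```

```bash
python3 -m pendant '[0,0.002,0.05,0,0,0,-0.15, 0.001,0.004,0.1,-0.003,0,0,-0.15, 0.0015,0.0055,0.14,-0.005,0,0,-0.15, 0.0015,0.0055,0.18,-0.005,0,0,-0.15, 0.0015,0.0055,0.21,-0.005,0,0,-0.15, 0.0015,0.0055,0.231,-0.005,0,0,-0.15, 0.0015,0.0055,0.231,-0.005,0,0,-0.15, 0.0015,0.0055,0.231,-0.005,0,0,-0.15]'
python3 -m pendant '[0,0,0,0,0,0,-0.5, 0,0,0,0,0,0,-0.7, 0,0,0,0,0,0,-0.8, 0,0,0,0,0,0,-0.9, 0,0,0,0,0,0,-1, 0,0,0,0,0,0,-1, 0,0,0,0,0,0,-1, 0,0,0,0,0,0,-1]' 40
python3 place.py .4355 .3465 .19 197.5
```

```text
time_s: 23.25
ee_pos: [0.3892, 0.3322, 0.0762]
eef_rot: [2.878, -0.0, 1.875]
force: [0.4, 0.3, -0.1]
grip_width: 0.0402
grip_force: 0.0
time_s: 24.05
ee_pos: [0.3894, 0.3324, 0.0762]
eef_rot: [2.877, -0.0, 1.876]
force: [1.4, -0.0, 5.9]
grip_width: 0.0059
grip_force: 40.0
target shift [-0.0007, 0.0989, -0.3664] turn [0.0007, -0.0001, -0.0003]
up100 [ 1.00e-04  5.23e-02 -1.93e-01] q [ 0.69  0.25  1.94 -0.15  0.71  0.48]
```

```bash
python3 -m pendant '[0,0.005,-0.02,0,0,0,-1, 0,0.016,-0.06,0,0,0,-1, 0,0.03,-0.11,0,0,0,-1, 0,0.046,-0.17,0,0,0,-1, 0,0.062,-0.23,0,0,0,-1, 0,0.078,-0.29,0,0,0,-1, 0,0.09,-0.335,0,0,0,-1, 0,0.099,-0.366,0,0,0,-1, 0,0.099,-0.366,0,0,0,-1]'
python3 place.py .608 .152 .19 171.8
```

```text
time_s: 24.95
ee_pos: [0.3891, 0.3324, 0.2674]
eef_rot: [2.876, -0.001, 1.876]
force: [-0.1, -0.3, -2.3]
grip_width: 0.006
grip_force: 40.0
target shift [-0.4337, 0.2135, 0.0604] turn [0.0011, -0.0753, 0.2753]
up100 [ 0.0002  0.0525 -0.193 ] q [ 0.69  0.03  1.71 -0.11  1.15  0.41]
```

```bash
python3 -m pendant '[-0.02,0.01,0.003,0,-0.003,0.01,-1, -0.06,0.03,0.008,0,-0.01,0.04,-1, -0.11,0.054,0.015,0,-0.02,0.07,-1, -0.16,0.079,0.022,0,-0.028,0.1,-1, -0.21,0.103,0.029,0,-0.036,0.13,-1, -0.26,0.128,0.036,0,-0.045,0.165,-1, -0.31,0.153,0.043,0,-0.054,0.2,-1, -0.36,0.177,0.05,0,-0.063,0.23,-1, -0.4,0.197,0.056,0,-0.07,0.255,-1, -0.434,0.2135,0.06,0.001,-0.075,0.275,-1, -0.434,0.2135,0.06,0.001,-0.075,0.275,-1, -0.434,0.2135,0.06,0.001,-0.075,0.275,-1]'
python3 - <<'E'
from h import *
S=vision.camera("side");T=vision.camera("top")
a=cv2.resize(T["pixels"][100:200,170:270],(400,400));b=cv2.resize(S["pixels"][130:250,140:260],(400,400))
cv2.imwrite("pics/hov2.png",np.hstack([a,b])[:,:,::-1])
for n,near,z,yaw in(("pot_maple",(193,170),.19,51.8),("pot_walnut",(203,215),.012,51.8),("pot_oak",(203,203),.044,51.8)):
    m=pick(n,S,near)
    if m is None: print(n,"none");continue
    h=hull(m);q=cv2.convexHull(proj(S,pot([.608,.152,z,np.radians(yaw)])).astype(np.float32))[:,0]
    print(n,"seen",h.min(0),h.max(0),"pred",q.min(0),q.max(0))
E
python3 place.py .608 .152 .095 171.8
```

```text
time_s: 26.15
ee_pos: [0.5598, 0.1582, 0.2633]
eef_rot: [2.881, 0.002, 1.428]
force: [-0.5, 0.4, -1.6]
grip_width: 0.0058
grip_force: 40.0
pot_maple seen [174.5 149.5] [214.5 197.5] pred [172.93692 148.97786] [218.59967 196.33667]
pot_walnut seen [186.5 207.5] [222.5 233.5] pred [181.82631 190.44724] [222.3649  232.32796]
pot_oak seen [180.5 187.5] [221.5 219.5] pred [180.37991 183.67891] [221.75317 226.4493 ]
target shift [0.0001, -0.0476, 0.1804] turn [-0.0008, 0.0007, 0.0011]
up100 [-0.0003  0.0519 -0.1932] q [ 0.26  0.19  1.54 -0.11  1.17  0.43]
```

View pics/hov2.png

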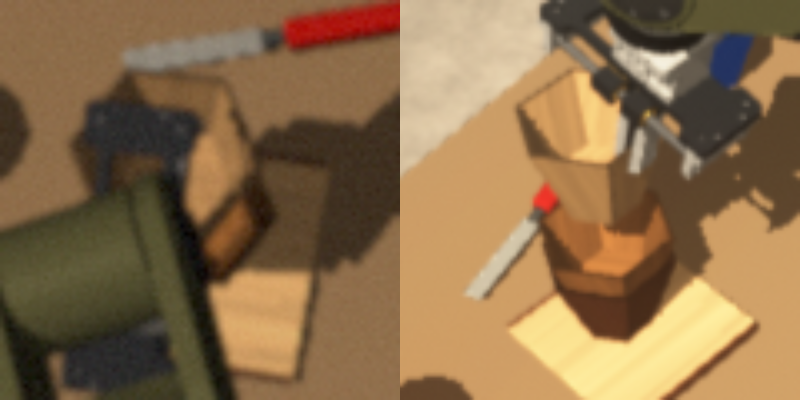

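The maple hangs over the oak's mouth: its foot is at side crop (600,222) and the oak rim spans 540–675. Extents agree to about 1 px, so I'll lower.

```bash
python3 -m pendant '[0,-0.005,0.02,0,0,0,-1, 0,-0.012,0.045,0,0,0,-1, 0,-0.019,0.07,0,0,0,-1, 0,-0.025,0.095,0,0,0,-1, 0,-0.032,0.12,0,0,0,-1, 0,-0.038,0.145,0,0,0,-1, 0,-0.043,0.165,0,0,0,-1, 0,-0.0475,0.18,-0.001,0.0005,0.001,-1, 0,-0.0475,0.18,-0.001,0.0005,0.001,-1, 0,-0.0475,0.18,-0.001,0.0005,0.001,-1]'
python3 place.py .608 .152 .084 171.8;python3 place.py .608 .152 .078 171.8
```

```text
time_s: 27.4
ee_pos: [0.5606, 0.1584, 0.1714]
eef_rot: [2.877, 0.0, 1.427]
force: [0.0, -0.2, -0.9]
grip_width: 0.0056
grip_force: 40.0
target shift [0.0009, -0.0071, 0.0217] turn [0.0004, 0.0003, -0.0006]
up100 [-1.000e-04  5.220e-02 -1.931e-01] q [ 0.26  0.27  1.66 -0.13  0.97  0.46]
target shift [0.0009, -0.0102, 0.0333] turn [0.0004, 0.0003, -0.0006]
up100 [-1.000e-04  5.220e-02 -1.931e-01] q [ 0.26  0.27  1.66 -0.13  0.97  0.46]
```

```bash
python3 -m pendant '[0,-0.004,0.011,0,0,0,-1, 0.001,-0.007,0.0217,0,0,0,-1, 0.001,-0.007,0.0217,0,0,0,-1]'
python3 -m pendant '[0,-0.0015,0.005,0,0,0,-1, 0,-0.0025,0.01,0,0,0,-1, 0,-0.0025,0.01,0,0,0,-1]'
python3 -m pendant '[0,-0.0005,0.002,0,0,0,-1, 0,-0.0005,0.002,0,0,0,-1]'
python3 -m pendant '[0,-0.0005,0.002,0,0,0,-1, 0,-0.0005,0.002,0,0,0,-1]'
```

```text
time_s: 27.7
ee_pos: [0.5596, 0.1588, 0.1589]
eef_rot: [2.879, 0.001, 1.427]
force: [0.4, 0.6, -1.7]
grip_width: 0.0059
grip_force: 40.0
time_s: 28.0
ee_pos: [0.5599, 0.1588, 0.1542]
eef_rot: [2.878, 0.001, 1.427]
force: [-0.4, 1.1, -1.9]
grip_width: 0.0054
grip_force: 40.0
time_s: 28.2
ee_pos: [0.5601, 0.1589, 0.1535]
eef_rot: [2.878, 0.0, 1.427]
force: [-0.0, -0.0, -2.2]
grip_width: 0.0054
grip_force: 40.0
time_s: 28.4
ee_pos: [0.5601, 0.1589, 0.1525]
eef_rot: [2.878, 0.0, 1.427]
force: [0.7, 0.8, -2.4]
grip_width: 0.0057
grip_force: 40.0
```

```bash
python3 -m pendant '[0,-0.0005,0.001,0,0,0,-1, 0,-0.0005,0.0015,0,0,0,-1]'
python3 -m pendant '[0,-0.0005,0.001,0,0,0,-1, 0,-0.0005,0.0015,0,0,0,-1]'
```

```text
time_s: 28.6
ee_pos: [0.5602, 0.1589, 0.1524]
eef_rot: [2.877, 0.0, 1.427]
force: [-4.6, -1.6, 7.4]
grip_width: 0.0052
grip_force: 40.0
time_s: 28.8
ee_pos: [0.5603, 0.159, 0.1524]
eef_rot: [2.876, -0.0, 1.427]
force: [-8.6, -1.1, 14.7]
grip_width: 0.0057
grip_force: 40.0
```

Home height again (0.152 expected). Ease off, release, withdraw.

```bash
python3 -m pendant '[0,0.001,-0.002,0,0,0,-1, 0,0.001,-0.002,0,0,0,-0.7, 0,0.001,-0.002,0,0,0,-0.7, 0,0.001,-0.002,0,0,0,-0.7, 0,0.001,-0.002,0,0,0,-0.7, 0,0,-0.02,0,0,0,-0.7, 0,0,-0.05,0,0,0,-0.6, 0,0,-0.1,0,0,0,-0.4, 0,0,-0.17,0,0,0,-0.15, 0,0,-0.24,0,0,0,-0.15, 0,0,-0.3,0,0,0,-0.15, 0,0,-0.3,0,0,0,-0.15]'
python3 -m pendant '[0,0.05,0,0,0,0,-0.15, 0,0.12,0,0,0,0,-0.15, 0,0.2,0,0,0,0,-0.15, 0,0.26,0,0,0,0,-0.15, 0,0.3,0,0,0,0,-0.15, 0,0.3,0,0,0,0,-0.15]'
python3 - <<'E'
from h import *
o=status.get_obs();print(o["ee_pos"])
S=vision.camera("side");T=vision.camera("top")
a=cv2.resize(T["pixels"][100:200,170:270],(400,400));b=cv2.resize(S["pixels"][150:250,150:250],(400,400))
cv2.imwrite("pics/fin.png",np.hstack([a,b])[:,:,::-1])
for c,n,near,z in((T,"pot_maple",(218,150),.076),(S,"pot_maple",(203,190),.076),(S,"pot_oak",(203,203),.044),(S,"pot_walnut",(203,220),.012)):
    m=pick(n,c,near)
    if m is None: print(n,"none");continue
    h=hull(m);q=cv2.convexHull(proj(c,pot([.608,.152,z,np.radians(51.8)])).astype(np.float32))[:,0]
    print(n,"seen",h.min(0),h.max(0),"pred",q.min(0),q.max(0))
E
```

```text
time_s: 30.0
ee_pos: [0.5214, 0.1651, 0.3016]
eef_rot: [2.87, -0.003, 1.427]
force: [-0.1, -0.8, -0.5]
grip_width: 0.0402
grip_force: 0.0
time_s: 30.6
ee_pos: [0.6659, 0.1431, 0.3345]
eef_rot: [2.878, 0.001, 1.426]
force: [-0.6, -0.8, -0.9]
grip_width: 0.0401
grip_force: 0.0
[0.66587112 0.14313923 0.33449915]
pot_maple none
pot_maple seen [179.5 177.5] [220.5 212.5] pred [178.87204 176.6316 ] [221.11508 220.33017]
pot_oak seen [184.5 201.5] [221.5 218.5] pred [180.37991 183.67891] [221.75317 226.4493 ]
pot_walnut seen [186.5 208.5] [221.5 232.5] pred [181.82631 190.44724] [222.3649  232.32796]
```

View pics/fin.png

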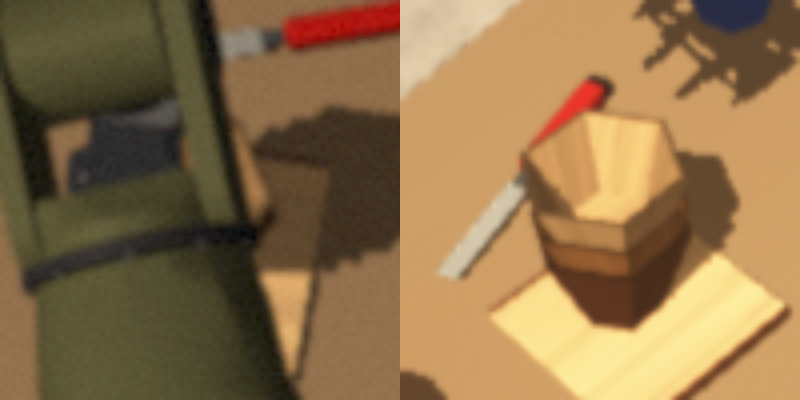

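The side crop shows the three rims parallel and evenly stepped, the maple at (605,170) on top, aligned and upright. The arm is clear of it, and predicted extents agree within about 1 px. Handing in.

```bash
python3 -c "
from station import order
print(order.hand_in())"
```

```text
the job is handed in; nothing more can be done
None
```

The job is handed in at about 31 s: the sanding block stands in the green tray, and the oak and then the maple pot are nested fully home in the walnut pot on the carry board; I didn't re-check the mallet, sander or offcut at the end.

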